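# Set the airbrush pressure and lock the regulator

## Robot

A 6-joint arm with a two-finger parallel gripper is mounted at the origin on the work surface. World frame = base frame: x ahead of the robot, y to its left, z up, the work surface at z = 0. Lengths are in m, angles in degrees, forces in N, time in s.
With the tool pointing down it reaches from about 0.325 to 0.85 m from the base axis. Payload 4.4 kg.
Tool frame: the origin (TCP) lies at the very end of the fingers, on their centre line; the grasp point (between the pads) lies 19 mm behind it; z points along the fingers, y is the line along which they close (so a half turn about z gives the same grasp; the last joint's range is limited). The gripper opens to 94 mm and grips with 3 to 60 N. Pads are 16 mm wide; open, the fingers measure 119 mm over their backs; the gripper's body (75 mm by 177 mm) begins 78 mm behind the grasp point.
Start: joints at [-76.003, 11.837, 88.321, -0, 79.842, -8.623], TCP at [0.221, -0.531, 0.205] pointing down, gripper open.
Joint ranges: [-156.59, 156.59], [-49.26, 127.26], [12.9, 141.05], [-63.56, 243.56], [4.71, 150.69], [-161.64, 161.64]. Speed limits (degrees/s): [159.86, 159.86, 180, 180, 180, 180].

## Interface

Orientations are given as [roll, pitch, yaw] about the fixed x, y, z axes, in that order (R = Rz(yaw) Ry(pitch) Rx(roll)).
In Python, from cell import robot, optics, probe_bus gives the robot as it stands (robot), with the cameras (optics) and the readings (probe_bus).
- The arm moves only by the tool shift_gripper, called after "Request:" as name(argument=value, ...), one argument or row to a line, values as JSON. Schema: {"type":"object","properties":{"moves":{"type":"array","items":{"type":"number"},"minItems":4,"maxItems":40},"finger_gap":{"type":"number"},"only":{"type":"string"},"quiet":{"type":"boolean"},"lines":{"type":"string"}},"required":["moves"],"additionalProperties":false}. moves is one flat list of numbers that holds 1 to 10 rows one after another, with no inner brackets; each row has 4 numbers: dx, dy, dz in a scale on which 1.0 is 0.4 m, then a turn about the tool's z in fractions of the full range, 1 being 180 degrees; each row is the pose to reach, as a shift and turn from the pose commanded when the call began, along the tool's axes at that moment; what a row does not reach only later rows make up. A row lasts 1/8 s, in which the tool goes at most 0.0625 m and 10.7 degrees, less where a joint would pass 70% of its speed; a pose out of reach is approached as far as the arm can. finger_gap is the finger opening in m, set as the call begins (left out keeps the last). The fingers move at their own pace and stop on an object; the grip force is fixed at half the most. Time passes only in rows, so rows that do not move let the fingers close. The tool returns the time, the measured TCP pose, the force, the opening and the grip force at its end. only (a regular expression) keeps the lines of the reply that match it, lines (a string "A,B") keeps lines A to B, and quiet returns only ok. A shift or turn number past 1, either way, is cut back to 1. Input that does not fit is refused with a message, and nothing moves.
- probe_bus.sense(): the state, without advancing time (a new reading comes with each control period).
- optics.snapshot(name): name is "scene" or "top" or "wrist"; returns the picture (480x640x3 uint8, blue, green, red); there is no depth.
- optics.camera_model(name): a dict with "mtx" (3x3 intrinsics, pixels), "dist" ([k1, k2, p1, p2, k3] as OpenCV has them; the pictures are not rectified), "R" (3x3) and "t" (3): a world point X has camera coordinates R X + t. Camera axes: x right, y down, z forward; pixel columns grow to the right and rows downward; lengths in m; the calibration is good to about 2 mm. A picture is of the moment at which its call begins: read the wrist's pose just before it. camera_model takes no time and is no camera call; for the wrist camera it gives the pose at the moment of the call.
- robot.close_job(): hands the job in; it is judged then, once.
The state is a dict: "time_s": time; "joint_pos": joint angles; "dq": joint speeds; "tau": joint torques, N m; "position": TCP position; "orientation": TCP orientation; "force": force on the tool from outside, world axes, zero at the start; "wrist_torque": the same for the moment, N m; "opening": finger opening in m; "gripper_force": force on a finger pad.
Only numpy, scipy, OpenCV 4.12 (cv2) and the standard library are available. Lean on these libraries where they do the work, as an engineer would, in place of code of your own. Each camera call takes 0.05 s, during which the arm holds its last target. There are 200 camera calls.

## Task

Before the tram body is sprayed, set the airbrush compressor to the marked pressure: pull the regulator knob straight up to unlock it, turn it clockwise until the gauge needle points at the marker clip on the gauge's rim, then push the knob fully down so that it is locked, and let go. Leave the tram body, the bridge pier and the hand drill where they are.

Things in the scene. Friction and masses are not known exactly. Their poses are not given: they have to be found in the camera images.
- compressor: Airbrush compressor in a grey sheet-steel case, 190 (x) x 300 (y) x 135 mm high, fixed to the bench; a dark flat level panel on top carries a round white gauge at its left (+y) end and a black regulator knob at its right (-y) end, 147 mm apart. Origin: centre of the underside; z up, x away from the robot at yaw 0.
- knob_grip (a point): Grip point on the regulator knob's vertical axis; it rises and turns with the knob, a round black fluted cylinder, 54 mm across, 44 mm tall, its foot 10 mm above the panel when down. This point lies 34 mm above the panel and 20 mm below the knob's flat top. Its x axis runs along the short metal line on the knob's top. Nothing else within 90 mm stands over 12 mm above the panel.
- knob_lift (a joint): How far the knob is pulled up, m: 0 fully down (locked), 0.008 at its upper stop. It needs about 5 N and stays at whatever height it is left. Splines under the skirt lock it against turning when down (below about 3 mm); from 4.5 mm up it turns freely.
- knob_turn (a joint): Turn of the knob, rad, growing clockwise seen from above, 0 at the start; 0.05 N m of friction, stays where left. The splines have 24 notches, 0.2618 rad (15 degrees) apart, one at 0: the knob goes fully down only at whole notches (pushed down while free to turn it slips into the nearest one; on a crest it stops about 4 mm high).
- needle_tip (a point): Tip of the gauge needle (thin black hand with a short wide tail), on a circle of 40 mm radius about gauge_centre. It turns clockwise 0.4 rad for each rad that the knob is turned clockwise (0.105 rad, 4.2 mm at the tip, per notch).
- marker_tip (a point): Where the marker points: the inner point of the black clip (10 mm wide, with a small arrow point) on the gauge's rim, on the same circle of 40 mm radius; it stays put, always 0.4 to 1.2 rad clockwise of the needle at the start. The dial has a tick every 0.188 rad.
- gauge_centre (a point): Centre of the gauge, on the needle's axis, 7 mm above the panel. The gauge is 100 mm across and stands 12 mm above the panel.
- tram_body: Bystander: lime-green plastic tram body standing upright, 200 (its x) x 62 x 91 mm high; origin: centre of the underside.
- bridge_pier: Bystander: grey resin bridge pier standing upright, 62 x 100 mm, 110 mm high; origin: centre of the underside.
- brass_drill: Bystander: brass-bodied hand drill with wooden handle and flat gear wheel, lying, 260 mm long along its x, 68 mm high; origin: on the bench under the gear wheel.

How it is judged:
By the outcome, as a careful person would: the job done as asked, in the order asked, and still so for the second after the job is handed in, with the robot touching nothing.
It also fails if it takes over 50 s, if anything falls off the work surface, if the arm or the gripper's body presses on something with over 40 N, if the wrist force passes 120 N, or if a joint passes its speed limit or range.

## Working session

There is one attempt and no reset: what is moved stays moved. The work goes in short steps, Python scripts to look and compute and a tool call to move; the robot and the scene stay as the last step left them, time stands still between calls to the robot, and variables do not carry over. Pictures are saved under pics/ and viewed, at most 10 in all, crops included, and the job is handed in when it is done.

```bash
ls; mkdir -p pics; python3 - <<'E'
from cell import robot, optics, probe_bus
import cv2
for n in("scene","top"):
    cv2.imwrite(f"pics/{n}0.png",optics.snapshot(n))
    m=optics.camera_model(n);print(n,m)
s=probe_bus.sense();print(s)
E
```

```text
cell.py
pics
scene {'mtx': array([[525.93246322,   0.        , 319.72646939],
       [  0.        , 525.93246322, 236.86832232],
       [  0.        ,   0.        ,   1.        ]]), 'dist': array([-0.11476868,  0.        ,  0.        ,  0.        ,  0.        ]), 'R': array([[-0.40084505,  0.91604612,  0.01351849],
       [ 0.72536208,  0.32634955, -0.6060906 ],
       [-0.5596187 , -0.23314262, -0.79528072]]), 't': array([ 0.22567654, -0.40256836,  1.73253751])}
top {'mtx': array([[485.03108001,   0.        , 320.69157705],
       [  0.        , 485.03108001, 241.15156565],
       [  0.        ,   0.        ,   1.        ]]), 'dist': array([-0.08608808,  0.        ,  0.        ,  0.        ,  0.        ]), 'R': array([[ 0.00970493, -0.99989279, -0.01096499],
       [-0.98924754, -0.0080002 , -0.14603187],
       [ 0.14592849,  0.01226432, -0.98921912]]), 't': array([0.01967895, 0.63941896, 1.11471987])}
{'time_s': 0.1, 'joint_pos': array([-7.60021328e+01,  1.18800214e+01,  8.83946810e+01, -1.04609910e-03,
        7.98434941e+01, -8.62424154e+00]), 'dq': array([-0.00687265, -0.02004387, -0.21295659, -0.00913606,  0.01210793,
        0.02822326]), 'tau': array([ 4.98724603e-04, -3.71858919e+01, -2.82293880e+01,  7.01810606e-02,
        3.10989632e-02, -4.44084560e-05]), 'position': array([ 0.22096893, -0.53005738,  0.20441646]), 'orientation': array([-1.79882986e+02, -1.67063021e-02,  2.26222772e+01]), 'force': array([0.27547136, 0.59978036, 0.18078018]), 'wrist_torque': array([-0.00391078, -0.00287811,  0.05235663]), 'gripper_force': 0.0, 'opening': 0.09405949623895474}
```

View pics/top0.png

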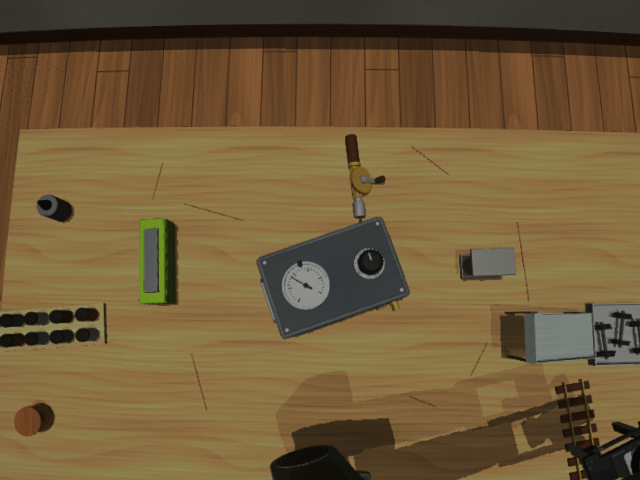

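View pics/scene0.png

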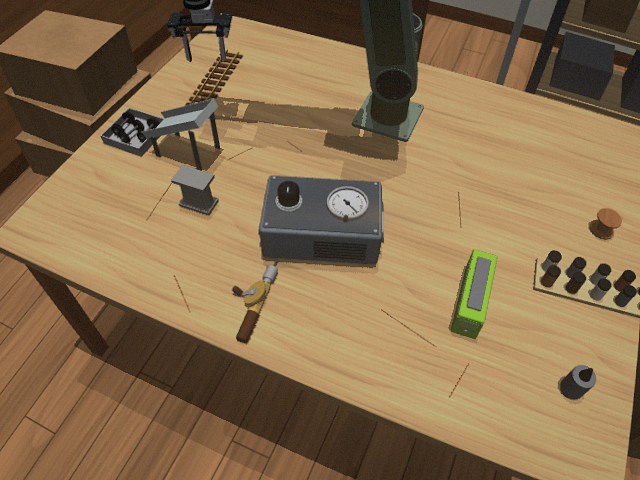

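```bash
python3 - <<'E'
import cv2
i=cv2.imread("pics/top0.png")[225:345,250:410]
cv2.imwrite("pics/c1.png",cv2.resize(i,None,fx=5,fy=5,interpolation=cv2.INTER_CUBIC))
E
```

```text
(no output)
```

View pics/c1.png

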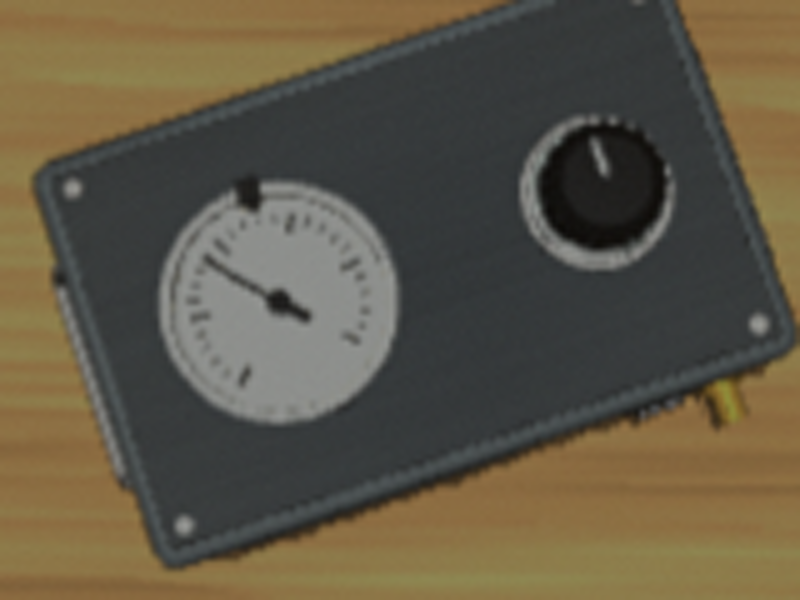

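```bash
cat >h.py <<'E'
import numpy as np,cv2
from cell import robot, optics, probe_bus
def unproj(cam,px,z):
    u=cv2.undistortPoints(np.array([[px]],float),cam["mtx"],cam["dist"])[0,0]
    d=cam["R"].T@np.array([u[0],u[1],1]);c=-cam["R"].T@cam["t"]
    return c+d*(z-c[2])/d[2]
def tool(s,p):  # world point -> tool axes
    from scipy.spatial.transform import Rotation as R
    return R.from_euler("xyz",s["orientation"],degrees=True).inv().apply(np.array(p)-s["position"])
def cw(c,a,b):
    f=lambda p:np.arctan2(p[1]-c[1],p[0]-c[0])
    return (f(a)-f(b)+np.pi)%(2*np.pi)-np.pi
E
python3 - <<'E'
from h import *
c=optics.camera_model("top")
f=lambda x,y,z:unproj(c,[250+(x+.5)/5-.5,225+(y+.5)/5-.5],z)
P=.135
g=f(280,302,P+.007);n=f(207,258,P+.007);m=f(252,208,P+.007)
k=f(606,183,P+.054);r=f(597,192,P)
print(g,k,r,np.linalg.norm((k-g)[:2]),np.linalg.norm(n-g),np.linalg.norm(m-g),cw(g,n,m)/.4/.2618)
l=f(592,138,P+.054)-f(606,175,P+.054);print(np.degrees(np.arctan2(l[1],l[0])),np.degrees(np.arctan2(*(g-k)[[1,0]]))-90)
for q in[(72,188),(758,324),(184,525)]: print(f(*q,P))
s=probe_bus.sense();print(tool(s,[k[0],k[1],P+.034-.0+.019]),s['position'])
E
```

```text
[0.52873151 0.05602062 0.142     ] [ 0.57684117 -0.08135527  0.189     ] [ 0.57857983 -0.08233685  0.135     ] 0.1455564335777656 0.03718756156854879 0.042811952410894846 7.032941313877449
20.44731153218206 19.300483602829118
[0.57835021 0.14875503 0.135     ]
[ 0.521205   -0.15250536  0.135     ]
[0.43230299 0.09656303 0.135     ]
[ 0.50108205 -0.27725713  0.01712884] [ 0.22096893 -0.53005738  0.20441646]
```

The rows are not in the units I measure in: shifts go in shares of 0.4 m and turns go in shares of 180 degrees. I convert before sending: 0.4 m is 1, -0.15 m is -0.375, -48 degrees is -0.2667.

Request:
shift_gripper(
  moves=[0,0,-0.15,0,0,0,-0.3,0,0.125,-0.0675,-0.375,-0.0333,0.25,-0.1375,-0.375,-0.0667,0.375,-0.2075,-0.375,-0.1,0.5,-0.275,-0.375,-0.1333,0.625,-0.345,-0.375,-0.1667,0.75,-0.415,-0.375,-0.2,0.875,-0.4825,-0.375,-0.2333,1,-0.5525,-0.375,-0.2667],
)

```text
time_s: 1.35
position: [0.5061, -0.1712, 0.3549]
orientation: [-180.0, 0.0, 70.8]
force: [-0.3, 0.2, 0.0]
opening: 0.0943
gripper_force: 0.0
```

```bash
python3 - <<'E'
from h import *
s=probe_bus.sense();print(tool(s,[.5775,-.0818,.33]),s['joint_pos'])
E
```

```text
[0.1079361  0.03808036 0.02490739] [-2.79724474e+01  2.60879659e+00  8.12887581e+01 -8.60890238e-03
  9.61384109e+01 -8.78611687e+00]
```

Scaled: 0.108 m is 0.27, 0.1 m is 0.25, -12 degrees is -0.0667.

Request:
shift_gripper(
  moves=[0.125,0.0475,0.025,-0.0278,0.25,0.0875,0.05,-0.0556,0.27,0.095,0.0625,-0.0667,0.27,0.095,0.0625,-0.0667,0.27,0.095,0.0625,-0.0667],
)

```text
time_s: 1.98
position: [0.5766, -0.0849, 0.3308]
orientation: [180.0, 0.0, 82.5]
force: [0.2, -0.3, 0.1]
opening: 0.0942
gripper_force: 0.0
```

```bash
python3 - <<'E'
from h import *
m=optics.camera_model("wrist")
cv2.imwrite("pics/w1.png",optics.snapshot("wrist"))
np.save("w1.npy",m,allow_pickle=True)
for p in([.5775,-.0818,.189],[.5287,.056,.142]): print(cv2.projectPoints(np.array([p]),cv2.Rodrigues(m['R'])[0],m['t'],m['mtx'],m['dist'])[0])
print(-m['R'].T@m['t'])
E
```

```text
[[[316.61660932 232.60317137]]]
[[[252.77149834 100.30911083]]]
[ 0.58614316 -0.01953233  0.50902372]
```

View pics/w1.png

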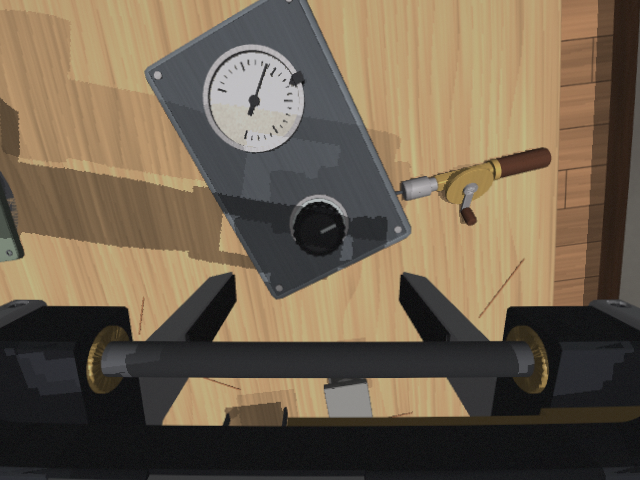

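```bash
python3 - <<'E'
import cv2,numpy as np
i=cv2.imread("pics/w1.png")
a=cv2.resize(i[40:160,195:315],(480,480),interpolation=cv2.INTER_CUBIC)
b=cv2.resize(i[190:265,280:355],(300,300),interpolation=cv2.INTER_CUBIC)
o=np.zeros((480,790,3),np.uint8);o[:,:480]=a;o[:300,490:]=b
cv2.imwrite("pics/c2.png",o)
E
```

```text
(no output)
```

View pics/c2.png

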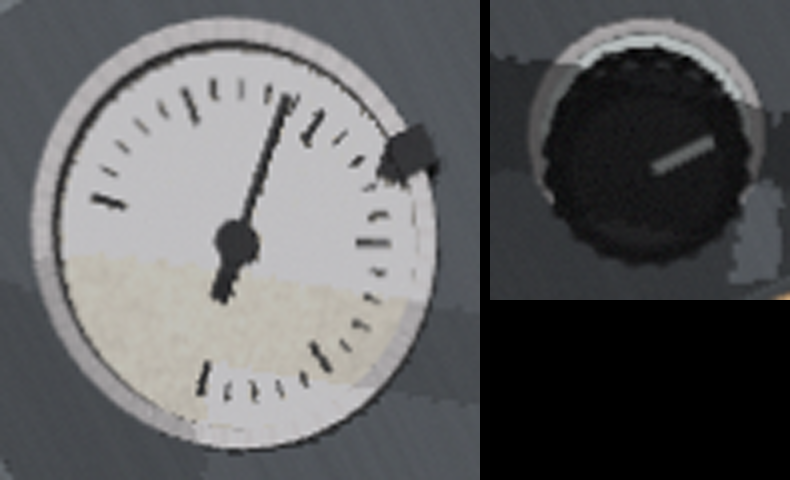

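```bash
python3 - <<'E'
from h import *
c=np.load("w1.npy",allow_pickle=True).item()
P=.135
f=lambda x,y,z:unproj(c,[195+(x+.5)/4-.5,40+(y+.5)/4-.5],z)
q=lambda x,y,z:unproj(c,[280+(x-490+.5)/4-.5,190+(y+.5)/4-.5],z)
g,n,m=f(236,242,P+.007),f(287,96,P+.007),f(379,180,P+.007)
k=q(648,162,P+.054)
print(g,k,k-g,np.linalg.norm((k-g)[:2]),np.linalg.norm(n-g),np.linalg.norm(m-g),cw(g,n,m)/.4/.2618)
for a in((547,160),(750,160),(648,265)):print(q(*a,P+.054))
s=probe_bus.sense();print(s['position'],tool(s,[k[0],k[1],.151]))
E
```

```text
[0.52960782 0.05605894 0.142     ] [ 0.58026184 -0.07966089  0.189     ] [ 0.05065402 -0.13571983  0.047     ] 0.14486442382345016 0.03756746116268593 0.04013860259435318 7.6526929180344565
[ 0.55575335 -0.07597117  0.189     ]
[ 0.60514349 -0.08238829  0.189     ]
[ 0.57692467 -0.1056199   0.189     ]
[ 0.57661061 -0.08507031  0.33102961] [0.00593538 0.00279621 0.18002835]
```

Scaled: 0.18 m is 0.45, 0.0045 m is 0.0113.

Request:
shift_gripper(
  moves=[0.0113,0.005,0.125,0,0.0113,0.005,0.25,0,0.0113,0.005,0.35,0,0.0113,0.005,0.425,0,0.0113,0.005,0.45,0,0.0113,0.005,0.45,0,0.0113,0.005,0.45,0],
)

```text
time_s: 2.9
position: [0.581, -0.0802, 0.1526]
orientation: [179.8, 0.0, 82.6]
force: [0.6, 0.3, 0.8]
opening: 0.0936
gripper_force: 0.0
```

Request:
shift_gripper(
  moves=[0,0,0,0,0,0,0,0,0,0,0,0,0,0,0,0,0,0,0,0,0,0,0,0],
  finger_gap=0.03,
)

```text
time_s: 3.65
position: [0.579, -0.0793, 0.1504]
orientation: [-179.9, -0.0, 82.6]
force: [-3.3, 0.1, 1.3]
opening: 0.0536
gripper_force: 30.0
```

Scaled: -0.007 m is -0.0175, -0.006 m is -0.015.

Request:
shift_gripper(
  moves=[0,0,-0.0075,0,0,0,-0.015,0,0,0,-0.0175,0,0,0,-0.0175,0,0,0,-0.0175,0],
)

```text
time_s: 4.28
position: [0.5789, -0.0793, 0.1569]
orientation: [-179.9, -0.0, 82.6]
force: [-2.5, 0.1, -4.7]
opening: 0.0536
gripper_force: 30.0
```

Request:
shift_gripper(
  moves=[0,0,0,0.0389,0,0,0,0.0833,0,0,0,0.0833,0,0,0,0.0833],
)

```text
time_s: 4.78
position: [0.5794, -0.0794, 0.1573]
orientation: [-180.0, 0.0, 67.7]
force: [-2.3, 0.2, -4.1]
opening: 0.0534
gripper_force: 30.0
```

Scaled: 90 degrees is 0.5.

Request:
shift_gripper(
  moves=[0,0,0,0.05,0,0,0,0.1056,0,0,0,0.1611,0,0,0,0.2167,0,0,0,0.2722,0,0,0,0.3278,0,0,0,0.3833,0,0,0,0.4389,0,0,0,0.4889,0,0,0,0.5],
)

```text
time_s: 6.02
position: [0.5804, -0.0819, 0.1581]
orientation: [179.8, -0.2, -22.4]
force: [-0.6, -4.5, -5.0]
opening: 0.0535
gripper_force: 30.0
```

Request:
shift_gripper(
  moves=[0,0,0,0,0,0,0,0],
)

```text
time_s: 6.28
position: [0.5805, -0.0819, 0.1581]
orientation: [179.8, -0.2, -22.3]
force: [-1.1, -5.2, -4.7]
opening: 0.0531
gripper_force: 30.0
```

```bash
python3 - <<'E'
from h import *
i=optics.snapshot("top");j=optics.snapshot("scene")
cv2.imwrite("pics/t2.png",i);cv2.imwrite("pics/s2.png",j)
a=cv2.resize(i[255:315,276:336],(480,480),interpolation=cv2.INTER_CUBIC)
b=cv2.resize(j[182:222,322:374],(312,240),interpolation=cv2.INTER_CUBIC)
o=np.zeros((480,800,3),np.uint8);o[:,:480]=a;o[:240,488:]=b
cv2.imwrite("pics/c3.png",o)
print(probe_bus.sense()['joint_pos'],probe_bus.sense()['wrist_torque'])
E
```

```text
[-16.36372667  15.45456782  89.68827801  -0.2192538   74.67661539
  96.01367566] [-0.87412458  0.18819358  0.00428874]
```

View pics/c3.png

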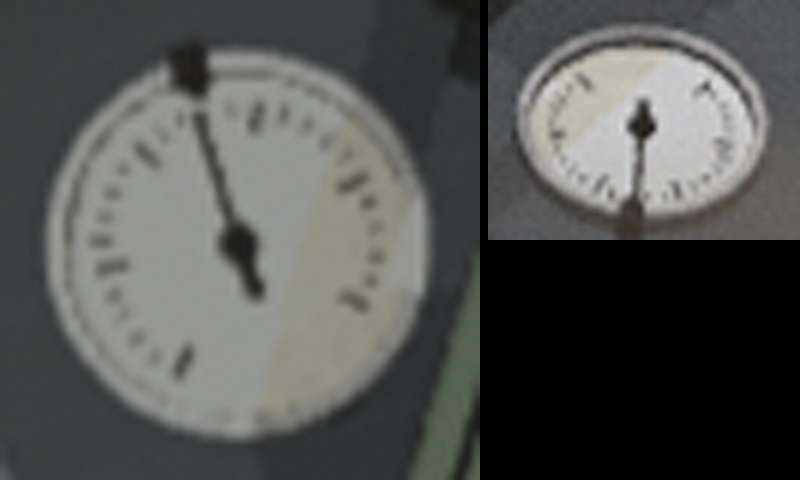

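Scaled: 0.008 m is 0.02, 0.006 m is 0.015.

Request:
shift_gripper(
  moves=[0,0,0.0075,0,0,0,0.015,0,0,0,0.02,0,0,0,0.02,0,0,0,0.02,0],
)

```text
time_s: 7.0
position: [0.5805, -0.0819, 0.1517]
orientation: [179.8, -0.2, -22.3]
force: [-3.0, -5.0, 2.0]
opening: 0.0537
gripper_force: 30.0
```

Request:
shift_gripper(
  moves=[0,0,0.0013,0,0,0,0.0025,0,0,0,0.0025,0,0,0,0.0025,0],
)

```text
time_s: 7.5
position: [0.5805, -0.0819, 0.151]
orientation: [179.8, -0.2, -22.3]
force: [-4.4, -3.4, 3.3]
opening: 0.0537
gripper_force: 30.0
```

Scaled: 0.001 m is 0.0025.

Request:
shift_gripper(
  moves=[0,0,0.0025,0,0,0,0.0025,0,0,0,0.0025,0],
)

```text
time_s: 7.88
position: [0.5806, -0.082, 0.1504]
orientation: [179.8, -0.2, -22.3]
force: [-4.6, -4.2, 5.1]
opening: 0.0536
gripper_force: 30.0
```

Request:
shift_gripper(
  moves=[0,0,0.0025,0,0,0,0.0025,0,0,0,0.0025,0],
)

```text
time_s: 8.25
position: [0.5806, -0.082, 0.1504]
orientation: [179.8, -0.3, -22.3]
force: [-6.5, -3.9, 8.5]
opening: 0.0537
gripper_force: 30.0
```

Request:
shift_gripper(
  moves=[0,0,0.0025,0,0,0,0.0025,0,0,0,0.0025,0],
)

```text
time_s: 8.62
position: [0.5806, -0.082, 0.1503]
orientation: [179.8, -0.3, -22.3]
force: [-8.4, -4.6, 12.2]
opening: 0.0535
gripper_force: 30.0
```

Request:
shift_gripper(
  moves=[0,0,0,0,0,0,0,0,0,0,0,0,0,0,0,0,0,0,0,0,0,0,0,0],
  finger_gap=0.094,
)

```text
time_s: 9.38
position: [0.5796, -0.0794, 0.1453]
orientation: [-180.0, 0.0, -22.4]
force: [0.7, 0.0, 0.1]
opening: 0.0938
gripper_force: 0.0
```

Request:
shift_gripper(
  moves=[0,0,-0.075,0,0,0,-0.2,0,0,0,-0.325,0,0,0,-0.45,0,0,0,-0.5,0,-0.15,0,-0.5,0,-0.3,0,-0.5,0,-0.3,0,-0.5,0,-0.3,0,-0.5,0],
)

```text
time_s: 10.5
position: [0.4692, -0.0339, 0.346]
orientation: [-180.0, -0.1, -22.4]
force: [0.3, 0.1, 0.9]
opening: 0.0941
gripper_force: 0.0
```

```bash
python3 - <<'E'
from h import *
a=optics.snapshot("top");b=optics.snapshot("scene");cv2.imwrite("pics/t3.png",a)
A=cv2.resize(a[230:325,270:400],(520,380),interpolation=cv2.INTER_CUBIC)
B=cv2.resize(b[170:230,260:390],(520,240),interpolation=cv2.INTER_CUBIC)
o=np.zeros((600,800,3),np.uint8);o[:360,:520]=A[:360];o[360:,:520]=B
o[:210,520:]=cv2.resize(a,(280,210))
cv2.imwrite("pics/c4.png",o)
E
```

```text
(no output)
```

View pics/c4.png

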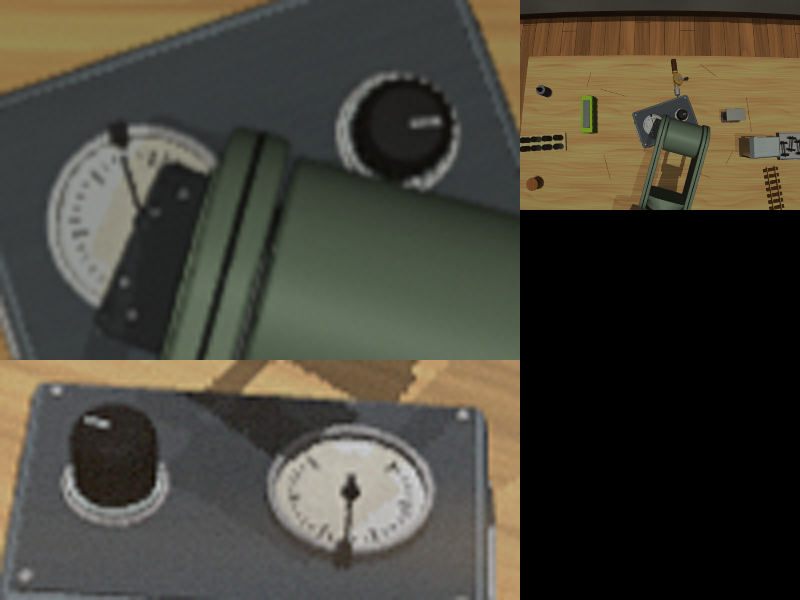

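```bash
python3 - <<'E'
from h import *
m=optics.camera_model("wrist");i=optics.snapshot("wrist");cv2.imwrite("pics/w2.png",i)
np.save("w2.npy",m,allow_pickle=True)
u,v=cv2.projectPoints(np.array([[.529,.056,.142]]),cv2.Rodrigues(m['R'])[0],m['t'],m['mtx'],m['dist'])[0][0,0].astype(int);print(u,v)
M=cv2.copyMakeBorder(i,80,80,80,80,0)
a=cv2.resize(M[v+10:v+150,u+10:u+150],(560,560),interpolation=cv2.INTER_CUBIC)
o=np.zeros((560,800,3),np.uint8);o[:,:560]=a;o[:180,560:]=cv2.resize(i,(240,180))
cv2.imwrite("pics/c5.png",o)
E
```

```text
225 209
```

View pics/c5.png

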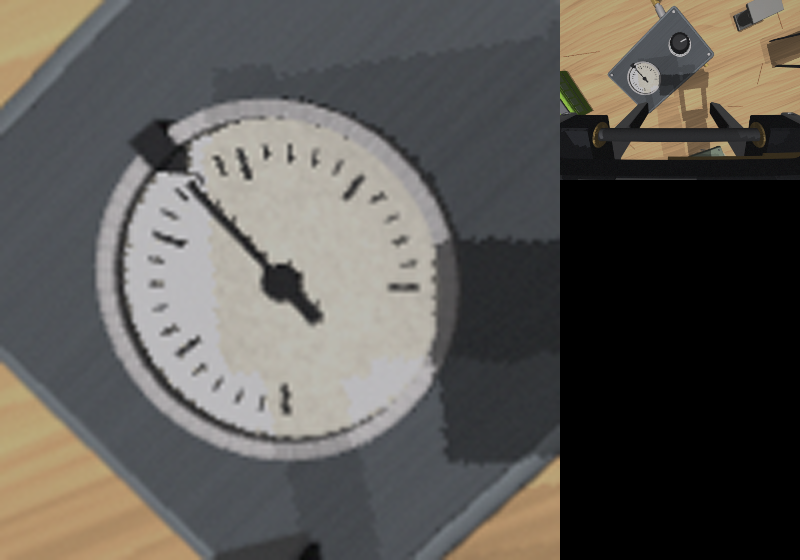

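The needle tip at (190,183) meets the clip's point at (188,174), with the centre at (282,282). That is within about 2°, well under half a notch (3°), and the knob bottomed out at its starting height. I'm handing it in.

```bash
python3 -c "
from cell import robot, optics, probe_bus
print(robot.close_job())"
```

```text
the job is handed in; nothing more can be done
None
```

The job is handed in: I pulled the knob up, turned it 7 notches (105°) clockwise until the needle pointed at the marker clip (within about 2°), pushed it down until it stopped at its starting height, and released it; the tram body, bridge pier and hand drill were not touched.

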